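Photograph a pump seal: prop the backing board, hold the seal up in tongs

TASK

Set up the photo of the washed pump seal: take the white board out of the wire rack, stand it the same way up on the bench, lean it back squarely against the rim of the black crate on the side that faces the robot, and let go of it. Then pick up the tongs, close their red jaws on the seal, the tallest of the three parts on the draining plate, and lift it off; the gripper itself must not touch the seal, and the bearing and the brass bush beside it stay where they are. Finish while still holding the seal up in the tongs, upright, in front of the middle of the leaning board and about 8 cm from it, with the tongs clear of the board, the crate and the plate.

Things in the scene. Friction and masses are not known exactly. Their poses are not given: they have to be found in the camera images.
- board_center (a point): centre of the white board, a loose slab 8 mm thick (its x), 150 mm wide (y), 180 mm tall (z, up), about 150 g. It stands upright in a slot of the wire rack, its foot 10 mm above the bench. The wire hoops at its faces reach 72 mm above the bench: grip the top edge and lift 75 mm before moving sideways. An 85 mm high card, fixed in the rack, stands 50 mm from it towards its +x.
- crate_rim (a point): middle of the upper front edge of the black crate, 120 mm above the bench; x points into the crate, y along the rim, z up. The crate is heavy and fixed: 200 mm deep, 300 mm wide, 120 mm high, front face upright. Motors in it reach 22 mm above the rim, 40 mm or more behind its face. With its foot about 32 mm in front of the face the board leans 0.26 rad from upright.
- drainer_top (a point): centre of the top of the steel draining plate, 130 mm (x) by 220 mm (y), fixed, its top 30 mm above the bench. Three washed parts stand on it in a row, 80 mm apart along its y and within 10 mm of its middle in x, in any order; the free way in for the tongs is along its x, from the robot's side.
- seal_center (a point): centre of the pump seal, a loose upright cylinder 34 mm in diameter and 40 mm tall, 80 g (more or less): steel cup below, steel spring coils over black rubber in the middle, black head with a white ring on top. Its z points up.
- bearing_center (a point): centre of the ball bearing lying flat on the plate, steel, 40 mm in diameter, 14 mm high; leave alone
- bush_center (a point): centre of the brass bush standing on the plate, 38 mm flange, 26 mm high; leave alone
- tongs_grip (a point): middle of the spring tongs, between their two black rubber finger grips, 14 mm above the bench. x points to the jaws, y across the arms, z up. The tongs, 200 mm long, 110 g, lie flat and balance near here. The grips are 50 mm long, 22 mm high (from 3 mm above the bench), 45 mm over both when open, 34 mm when the jaws hold a 34 mm thing. The spring pushes back 3.5 N open, 7 N so closed.
- tongs_jaws (a point): point midway between the two red silicone jaws, 103 mm ahead of tongs_grip on its x, same axes. Each jaw is 34 mm long, 28 mm high, 5 mm thick; open, the inner faces are 60 mm apart; 34 mm apart they are parallel. Squeezing the grips to about 41 mm carries the tongs with the jaws still 50 mm apart; 15 to 30 N of grip holds the seal firmly.

How it is judged:
By the outcome, as a careful person would: the job done as asked, in the order asked, and still so for the second after the job is handed in, while the arm keeps its last pose, push and grip.
It also fails if it takes over 67 s, if anything falls off the work surface, if the arm or the gripper's body presses on something with over 40 N, if the wrist force passes 120 N, or if a joint passes its speed limit or range.

ROBOT

A 6-joint arm with a two-finger parallel gripper is mounted at the origin on the work surface. World frame = base frame: x ahead of the robot, y to its left, z up, the work surface at z = 0. Lengths are in m, angles in degrees, forces in N, time in s.
With the tool pointing down it reaches from about 0.3 to 0.75 m from the base axis. Payload 8.5 kg.
Tool frame: the origin (TCP) lies at the very end of the fingers, on their centre line; the grasp point (between the pads) lies 19 mm behind it; z points along the fingers, y is the line along which they close (so a half turn about z gives the same grasp; the last joint's range is limited). The gripper opens to 85 mm and grips with 20 to 120 N. Pads are 22 mm wide; open, the fingers measure 114 mm over their backs; the gripper's body (76 mm by 85 mm) begins 54 mm behind the grasp point. The pads swing forward as they close: fully open they stand 13 mm farther back than shut.
Start: joints at [63.008, 21.807, 74.336, -0, 83.858, -12.336], TCP at [0.139, 0.532, 0.231] pointing down, gripper open.
Joint ranges: [-178.18, 178.18], [-50.72, 133.34], [12.68, 142.11], [-81.47, 261.47], [9.98, 163.14], [-165.26, 165.26]. Speed limits (degrees/s): [136.94, 136.94, 180, 180, 180, 180].

INTERFACE

Orientations are given as a 3x3 rotation matrix whose columns are the frame's x, y, z axes.
In Python, from rig import observe, cams, ticket gives the robot as it stands.
- The arm moves only by the tool move_arm, never from a script. Its arguments are lists of equal length, an entry for each row: "jaw": the finger opening in cm, from 0 to 8.54; "dp": the shift along the tool's x, y, z in cm, a list of three; "turn": the turn, a rotation vector about the tool's x, y, z in rad, a list of three. In form: {"jaw": [jaw, ...], "dp": [[tx, ty, tz], ...], "turn": [[wx, wy, wz], ...]}. A call has 1 to 12 rows; each row shifts and turns the commanded pose from where the row before left it, along the tool's axes as they then stand; what a row does not reach is not made up. A row lasts 1/12 s, in which the tool goes at most 41.7 mm and 7.16 degrees, less where a joint would pass 70% of its speed; a pose out of reach is approached as far as the arm can. A call is refused whole if a number of a shift passes 4.17 or a number of a turn 0.125, either way. A call with a gripper value outside its range is refused whole. The fingers move at their own pace and stop on an object; "force" is the grip in N (left out, the last holds). Time passes only in rows, so rows that do not move let the fingers close. It gives the time, the measured TCP pose, the force, the opening and the grip force at its end, in the units of the state.
- observe(): the state, without advancing time (a new reading comes with each control period).
- cams.get_image(name): name is "side" or "top"; returns (picture, depth): 384x512x3 uint8, red, green, blue; 384x512 float32, m along the optical axis (not along the pixel's ray), 0 where there is no reading.
- cams.calibration(name): a dict with "vertical_fov" (degrees; the focal length in pixels is half the picture's height over the tangent of half this angle, whatever the lens; pixels are square), "cx", "cy" (the principal point, pixels), "k1" (the pictures are not rectified: a ray, as slopes to the right and down, at radius r is drawn at 1 + k1 r^2 times it, then the intrinsics apply), "view" (4x4, takes a point from world to camera coordinates). Camera axes: x right, y up, looking along -z (the intrinsics and any distortion apply to the point x, -y, -z); pixel columns grow to the right and rows downward; lengths in m; the calibration is good to about 2 mm. A picture is of the moment at which its call begins. calibration takes no time and is no camera call.
- ticket.close_job(): hands the job in; it is judged then, once.
Trained networks look in the newest picture that a camera, given by its name, has taken for a name from the list of things; names that differ only in an ending like _2 or _b are one class to them, and where a whole thing is asked for, a point or a joint stands for the part that bears it (a point fixed in the world has none). Each returns a list of dicts, best first, with "p" (0 to 1); they miss things now and then, are a little off and sometimes report something else, mostly with a low value. They report only what shows in the picture. A call takes as long as a camera call.
- cams.spot_in(camera, query): "box" ([centre column, centre row, width, height] as shares, 0 to 1, of the picture: columns of its width, rows of its height, round what is visible of it).
- cams.outline_of(camera, query): "mask" (384x512 bool, what is visible of it) and "box" ([centre column, centre row, width, height] as shares, 0 to 1, of the picture: columns of its width, rows of its height, round what is visible of it).
- cams.mark_of(camera, query): "location" ([column, row] as shares, 0 to 1, of the picture: columns of its width, rows of its height: a listed point, or the origin of a listed thing).
The state is a dict: "time_s": time; "q": joint angles; "qvel": joint speeds; "joint_efforts": joint torques, N m; "position": TCP position; "tool_rot": TCP orientation; "ft_force": force on the tool from outside, world axes, zero at the start; "wrist_torque": the same for the moment, N m; "grip_width": finger opening in m; "gripper_force": force on a finger pad.
Only numpy, scipy, OpenCV 4.12 (cv2) and the standard library are available. Lean on these libraries where they do the work, as an engineer would, in place of code of your own. Each camera call takes 0.05 s, during which the arm holds its last target. There are 200 camera calls.

## Working session

There is one attempt and no reset: what is moved stays moved. The work goes in short steps, Python scripts to look and compute and a tool call to move; the robot and the scene stay as the last step left them, time stands still between calls to the robot, and variables do not carry over. Pictures are saved under pics/ and viewed, at most 10 in all, crops included, and the job is handed in when it is done.

Besides the shell and the picture viewer there is one more tool, called after "Emit:" as name(argument=value, ...) on one line, values as JSON. move_arm: Moves the arm, as the interface text tells. Its arguments: {"type":"object","properties":{"jaw":{"type":"array","items":{"type":"number"}},"dp":{"type":"array","items":{"type":"array","items":{"type":"number"}}},"turn":{"type":"array","items":{"type":"array","items":{"type":"number"}}},"force":{"type":"number"}},"required":["jaw","dp","turn"]}

```bash
mkdir -p pics; ls; cat > h.py <<'E'
import numpy as np, cv2
from rig import observe, cams, ticket
def K(n):
    c=cams.calibration(n); f=192/np.tan(np.radians(c["vertical_fov"])/2); return c,f
def ray(n,u,v):
    c,f=K(n); k=c["k1"]
    d=np.stack([(np.asarray(u,float)-c["cx"])/f,(np.asarray(v,float)-c["cy"])/f],-1)
    s=d.copy()
    for _ in range(20): s=d/(1+k*(s**2).sum(-1,keepdims=True))
    return s,np.array(c["view"])
def pt(n,u,v,z):   # pixel + optical depth -> world
    s,V=ray(n,u,v); z=np.asarray(z,float)
    p=np.stack([s[...,0]*z,-s[...,1]*z,-z],-1)
    return (p-V[:3,3])@V[:3,:3]
def ptz(n,u,v,h):  # pixel, world height -> world
    s,V=ray(n,u,v); o=-V[:3,:3].T@V[:3,3]
    d=np.stack([s[...,0],-s[...,1],-np.ones_like(s[...,0])],-1)@V[:3,:3]
    return o+d*((h-o[2])/d[...,2])[...,None]
def proj(n,P):
    c,f=K(n); V=np.array(c["view"]); q=np.asarray(P)@V[:3,:3].T+V[:3,3]
    s=np.stack([q[...,0],-q[...,1]],-1)/-q[...,2:]
    s=s*(1+c["k1"]*(s**2).sum(-1,keepdims=True)); return s*f+[c["cx"],c["cy"]]
E
cat > a.py <<'E'
from h import *
np.set_printoptions(precision=4,suppress=True)
names="board_center crate_rim drainer_top seal_center bearing_center bush_center tongs_grip tongs_jaws".split()
H=dict(board_center=.1,crate_rim=.12,drainer_top=.03,seal_center=.05,bearing_center=.037,bush_center=.043,tongs_grip=.014,tongs_jaws=.014)
ims=[]
for n in("top","side"):
    im,d=cams.get_image(n); np.save(n+"_d.npy",d); c,f=K(n); np.save(n+"_i.npy",im)
    cv2.imwrite(f"pics/{n}0.png",im[...,::-1])
    V=np.array(c["view"]); print(n,"f",f,"cam",-V[:3,:3].T@V[:3,3],"k1",c["k1"])
    for q in names:
        for r in cams.mark_of(n,q)[:2]:
            u,v=r["location"][0]*512,r["location"][1]*384
            z=d[min(383,int(v)),min(511,int(u))]
            print(q,round(r["p"],2),round(u),round(v),ptz(n,u,v,np.float64(H[q])),"D",pt(n,u,v,z) if z>0 else None)
print(observe()["time_s"])
E
python3 a.py
```

```text
pics
top f 402.74556234511743 cam [ 0.412  -0.0382  1.0891] k1 -0.05384713722762021
board_center 0.86 406 222 [ 0.4828 -0.4253  0.1   ] D [ 0.4802 -0.4115  0.1352]
crate_rim 0.95 146 145 [0.6696 0.2229 0.12  ] D [0.6779 0.2313 0.0888]
seal_center 0.47 259 162 [ 0.6438 -0.0585  0.05  ] D [ 0.6389 -0.0581  0.0719]
bearing_center 0.62 200 229 [0.468  0.0927 0.037 ] D [0.4698 0.097  0.0025]
bearing_center 0.5 287 168 [ 0.6306 -0.1342  0.037 ] D [ 0.6291 -0.1335  0.0441]
bush_center 0.47 314 165 [ 0.6386 -0.2072  0.043 ] D [ 0.6359 -0.2051  0.0555]
tongs_grip 0.89 200 231 [0.4623 0.0968 0.014 ] D [0.4629 0.0983 0.0021]
tongs_jaws 0.62 161 238 [0.4446 0.1993 0.014 ] D [ 0.4451  0.2025 -0.0004]
side f 415.86031639563714 cam [ 0.4176 -0.8471  0.6225] k1 -0.03428440495062772
board_center 0.75 250 336 [ 0.4816 -0.4162  0.1   ] D [ 0.4798 -0.428   0.1144]
crate_rim 0.64 285 141 [0.6975 0.2443 0.12  ] D [0.7285 0.365  0.0645]
crate_rim 0.54 203 186 [0.4434 0.0285 0.12  ] D [0.4495 0.2347 0.0017]
drainer_top 0.63 298 244 [ 0.6409 -0.1238  0.03  ] D [ 0.6352 -0.1424  0.0452]
seal_center 0.57 290 218 [ 0.6408 -0.0476  0.05  ] D [ 0.6359 -0.065   0.0625]
bearing_center 0.8 302 240 [ 0.6517 -0.1196  0.037 ] D [ 0.6476 -0.1321  0.0471]
bush_center 0.83 309 263 [ 0.6421 -0.2077  0.043 ] D [ 0.6359 -0.2255  0.0592]
bush_center 0.26 288 219 [ 0.6377 -0.0402  0.043 ] D [ 0.6329 -0.0576  0.0555]
tongs_grip 0.58 218 202 [0.4811 0.1147 0.014 ] D [0.4822 0.1319 0.0031]
tongs_grip 0.46 300 244 [ 0.6516 -0.1056  0.014 ] D [ 0.6401 -0.1423  0.0441]
tongs_jaws 0.85 205 186 [0.454  0.2114 0.014 ] D [0.4547 0.2341 0.001 ]
0.9
```

```bash
python3 -c "
import cv2,numpy as np
a=cv2.imread('pics/top0.png');b=cv2.imread('pics/side0.png')
cv2.imwrite('pics/t.png',cv2.resize(a,(800,600),interpolation=2));cv2.imwrite('pics/s.png',cv2.resize(b,(800,600),interpolation=2))"
```

```text
(no output)
```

View pics/t.png

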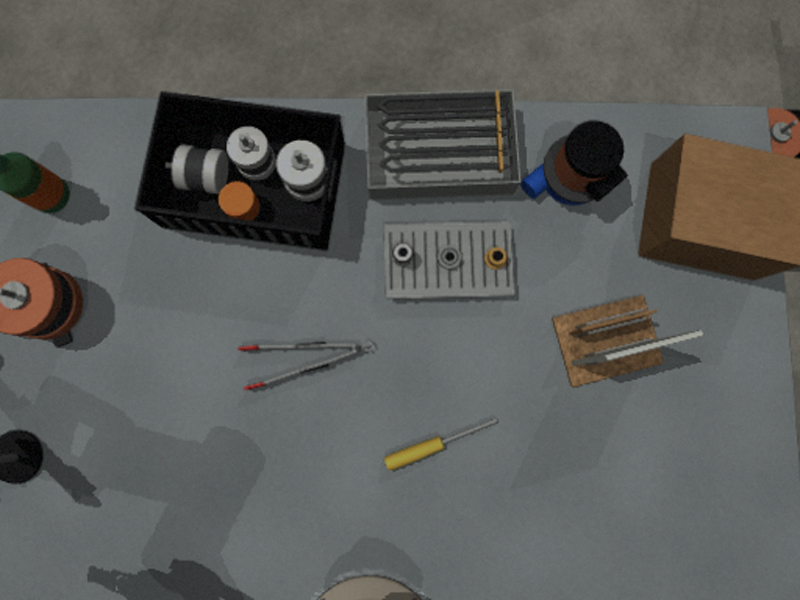

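View pics/s.png

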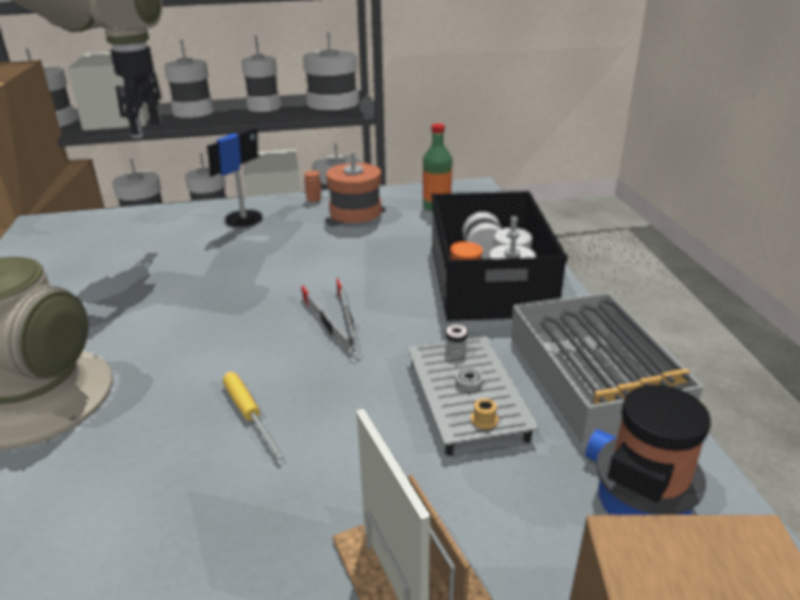

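The top view shows the board in the rack at about (650,345). The crate is at (240,170), with its front edge running (138,210)-(327,248). The plate's parts from left to right are seal (402,253), bearing (450,257) and bush (497,257). The tongs' jaws point left, with the hinge at (368,347). Next I'll measure the geometry.

```bash
cat > b.py <<'E'
from h import *
np.set_printoptions(precision=4,suppress=True)
W={}
for n in("top","side"):
    d=np.load(n+"_d.npy"); v,u=np.mgrid[:384,:512]; w=pt(n,u,v,d); w[d<=0]=np.nan; W[n]=w
    I=np.load(n+"_i.npy").astype(int)
    def sel(x0,x1,y0,y1,z0,z1): return (w[...,0]>x0)&(w[...,0]<x1)&(w[...,1]>y0)&(w[...,1]<y1)&(w[...,2]>z0)&(w[...,2]<z1)
    print("==",n,"bench z",np.nanmedian(w[sel(.3,.6,-.3,.3,-.03,.02)][:,2]))
    m=sel(.35,.6,-.55,-.3,.15,.22); p=w[m]; print("board hi",m.sum(),p.min(0),p.max(0),np.median(p,0))
    if m.sum()>20:
        r=cv2.minAreaRect(p[:,:2].astype(np.float32)); print(r); print(cv2.fitLine(p[:,:2].astype(np.float32),cv2.DIST_HUBER,0,.001,.001).ravel())
    m=sel(.35,.6,-.6,-.25,.06,.1); p=w[m]; print("rack mid",m.sum(),p.min(0),p.max(0))
    m=sel(.55,.95,.08,.45,.105,.135); p=w[m]; print("crate rim",m.sum(), cv2.minAreaRect(p[:,:2].astype(np.float32)),np.median(p[:,2]))
    m=sel(.55,.72,-.29,.0,.022,.036); p=w[m]; print("plate",m.sum(), cv2.minAreaRect(p[:,:2].astype(np.float32)),np.median(p[:,2]))
    for q,y in(("seal",-.06),("bear",-.135),("bush",-.21)):
        m=sel(.6,.68,y-.03,y+.03,.038,.09); p=w[m]; print(q,m.sum(),p.min(0),p.max(0),p.mean(0))
    red=(I[...,0]>1.8*I[...,1])&(I[...,0]>60)&sel(.35,.55,.0,.3,-.02,.05)
    k,l,st,c=cv2.connectedComponentsWithStats(red.astype(np.uint8))
    for i in range(1,k):
        if st[i,4]>5: print("red",st[i],c[i],ptz(n,*c[i],np.float64(.02)))
    for r in cams.outline_of(n,"tongs_grip")[:1]:
        M=r["mask"]; np.save(n+"_tm.npy",M); vv,uu=np.nonzero(M); P=ptz(n,uu,vv,np.full(len(uu),.014)); print("tongs",r["p"],M.sum(),cv2.minAreaRect(P[:,:2].astype(np.float32)))
    for q in("board_center","crate_rim"):
      for r in cams.outline_of(n,q)[:1]: print(q,r["p"],r["mask"].sum()); np.save(f"{n}_{q}.npy",r["mask"])
E
python3 b.py
python3 - <<'E'
import cv2
a=cv2.imread('pics/top0.png')[205:260,145:255]
cv2.imwrite('pics/tt.png',cv2.resize(a,None,fx=7,fy=7,interpolation=2))
E
```

```text
== top bench z 0.0013187873654372127
board hi 276 [ 0.4577 -0.492   0.1502] [ 0.5007 -0.3456  0.1958] [ 0.4778 -0.4119  0.191 ]
((0.47938573360443115, -0.4186230003833771), (0.008468746207654476, 0.14944344758987427), 14.004280090332031)
[ 0.2434 -0.9699  0.4784 -0.4133]
rack mid 353 [ 0.4579 -0.4866  0.0601] [ 0.5485 -0.3436  0.0991]
crate rim 1549 ((0.7781553268432617, 0.21408584713935852), (0.2984660863876343, 0.20744220912456512), 82.11844635009766) 0.11961985244111815
plate 3364 ((0.6370258927345276, -0.1342744529247284), (0.13180489838123322, 0.22050754725933075), 1.5560818910598755) 0.031125996071409857
seal 153 [ 0.6229 -0.0702  0.0381] [ 0.6676 -0.0382  0.078 ] [ 0.6374 -0.0537  0.0672]
bear 175 [ 0.6188 -0.1525  0.038 ] [ 0.6559 -0.115   0.0509] [ 0.6377 -0.1332  0.0452]
bush 119 [ 0.6219 -0.2308  0.0382] [ 0.6512 -0.1985  0.0627] [ 0.6363 -0.2129  0.0549]
red [152 221  13   3  28] [158.7143 222.25  ] [0.4851 0.2053 0.02  ]
red [156 245  13   4  28] [162.2857 246.6786] [0.421  0.1936 0.02  ]
tongs 0.7 184 ((0.6432455778121948, -0.13658124208450317), (0.03837549313902855, 0.
[... 558 characters left out ...]
ate 3035 ((0.6400287747383118, -0.1317603588104248), (0.13072583079338074, 0.2237103134393692), 1.6608011722564697) 0.033129708510901607
seal 243 [ 0.6264 -0.0706  0.0382] [ 0.6601 -0.0377  0.0764] [ 0.6409 -0.06    0.0608]
bear 202 [ 0.622  -0.1534  0.0387] [ 0.6613 -0.1108  0.0499] [ 0.6407 -0.1363  0.0462]
bush 229 [ 0.6231 -0.2303  0.038 ] [ 0.6592 -0.1985  0.061 ] [ 0.6393 -0.2177  0.0525]
red [216 180   2   5   7] [216.4286 182.1429] [0.4879 0.2158 0.02  ]
red [194 184   3   8  12] [194.75   187.0833] [0.4237 0.1998 0.02  ]
tongs 0.7 465 ((0.4608854651451111, 0.12117874622344971), (0.07636845856904984, 0.24628478288650513), 3.6841864585876465)
board_center 0.93 3121
crate_rim 0.66 5991
```

View pics/tt.png

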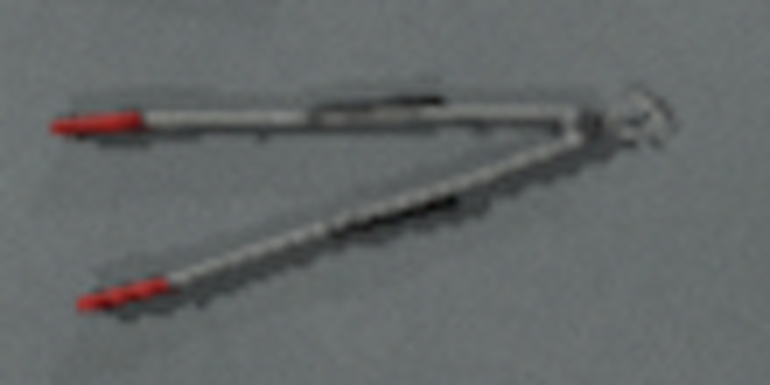

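The crop shows the red jaws at the left, the grips mid-arm at about top-image pixels (199,220) and (202,236), and the hinge near (229,223). I'll refine the crate front line, the tongs axis and the seal, then write a move planner.

```bash
cat > c.py <<'E'
from h import *
np.set_printoptions(precision=4,suppress=True)
o=observe(); print(o["position"],o["tool_rot"],o["time_s"],o["grip_width"])
for n in("top","side"):
    d=np.load(n+"_d.npy"); v,u=np.mgrid[:384,:512]; w=pt(n,u,v,d); w[d<=0]=np.nan
    m=(w[...,2]>.09)&(w[...,2]<.13)&(w[...,0]>.6)&(w[...,0]<.74)&(w[...,1]>.06)&(w[...,1]<.38)
    p=w[m]; yb=np.arange(.1,.35,.01); q=np.array([[p[abs(p[:,1]-y)<.005][:,0].min(),y] for y in yb if (abs(p[:,1]-y)<.005).sum()>2])
    f=cv2.fitLine(q.astype(np.float32),cv2.DIST_HUBER,0,.001,.001).ravel(); print(n,"front",f,"at y=.2285 x=",f[2]+(.2285-f[3])*f[0]/f[1],p[:,1].min(),p[:,1].max(), len(q))
    m=(w[...,2]>.062)&(w[...,2]<.085)&(w[...,0]>.61)&(w[...,0]<.67)&(w[...,1]>-.09)&(w[...,1]<-.02)
    print("seal top",m.sum(),cv2.minEnclosingCircle(w[m][:,:2].astype(np.float32)),np.median(w[m],0))
for c in((199.3,219.7),(202.1,235.7),(228.6,223)): print(ptz("top",*c,np.float64(.022)))
E
python3 c.py
cat > plan.py <<'E'
# plan rows to go from pose (p,R) through waypoints; rows printed in tool axes (cm, rad)
from h import *
from scipy.spatial.transform import Rotation as Ro
def Rt(yaw,tilt=0,flip=1):
    # tool down; tool y horizontal at yaw(deg) ; tilt(deg): lean the tool's tail toward +y_tool side
    a=np.radians(yaw); y=np.array([np.cos(a),np.sin(a),0])*flip; z=np.array([0,0,-1.]); x=np.cross(y,z)
    return np.stack([x,y,z],1)@Ro.from_euler('x',tilt,degrees=True).as_matrix()
def rows(p,R,p1,R1,n):
    p,p1=np.array(p),np.array(p1); rv=Ro.from_matrix(R.T@R1).as_rotvec()/n; out=[]
    for i in range(n):
        out.append((np.round(100*R.T@((p1-p)/(n-i)),2).tolist(),np.round(rv,3).tolist()))
        p=p+R@np.array(out[-1][0])/100; R=R@Ro.from_rotvec(out[-1][1]).as_matrix()
    return out,p,R
def go(wps,start=None):
    o=observe(); p,R=start or (np.array(o["position"]),np.array(o["tool_rot"]))
    for p1,R1,n in wps:
        r,p,R=rows(p,R,p1,R1,n); print("dp",[a for a,_ in r]); print("turn",[b for _,b in r])
    print("end",p.round(4),R.round(3).tolist())
E
```

```text
[0.1392 0.5321 0.2313] [[-0.9675  0.253  -0.    ]
 [ 0.253   0.9675 -0.    ]
 [ 0.     -0.     -1.    ]] 1.2 0.0852198102423815
top front [0.1378 0.9905 0.6762 0.228 ] at y=.2285 x= 0.6762673 0.06494337691610222 0.3753446961143835 25
seal top 131 ((0.63947594165802, -0.053759992122650146), 0.01663379743695259) [ 0.6383 -0.0537  0.0706]
side front [0.1366 0.9906 0.6791 0.229 ] at y=.2285 x= 0.6790215 0.06379267601746266 0.37232559270530985 25
seal top 126 ((0.6430086493492126, -0.05430042743682861), 0.016772117465734482) [ 0.641  -0.059   0.0726]
[0.4923 0.0978 0.022 ]
[0.4502 0.0894 0.022 ]
[0.4839 0.0202 0.022 ]
```

```bash
cat > d.py <<'E'
from plan import *
for n in("top","side"):
    d=np.load(n+"_d.npy"); v,u=np.mgrid[:384,:512]; w=pt(n,u,v,d)[d>0]
    w=w[(w[:,2]>.1)&(w[:,2]<.6)&(w[:,0]<.85)&(w[:,0]>.05)&(abs(w[:,1])<.75)]
    k=np.floor(w[:,:2]/.1).astype(int)
    print(n,[(round(a*.1+.05,2),round(b*.1+.05,2),round(float(w[(k==(a,b)).all(1)][:,2].max()),2)) for a,b in np.unique(k,axis=0)])
go([((.5,.1,.27),Rt(45),15),((.480,-.4176,.25),Rt(14.1),15),((.480,-.4176,.161),Rt(14.1),4)])
E
python3 d.py
```

```text
top [(np.float64(0.45), np.float64(-0.45), 0.2), (np.float64(0.45), np.float64(-0.35), 0.2), (np.float64(0.45), np.float64(0.55), 0.11), (np.float64(0.55), np.float64(-0.45), 0.19), (np.float64(0.55), np.float64(0.45), 0.11), (np.float64(0.55), np.float64(0.55), 0.16), (np.float64(0.65), np.float64(-0.65), 0.15), (np.float64(0.65), np.float64(-0.55), 0.15), (np.float64(0.65), np.float64(-0.45), 0.15), (np.float64(0.65), np.float64(0.05), 0.12), (np.float64(0.65), np.float64(0.15), 0.12), (np.float64(0.65), np.float64(0.25), 0.13), (np.float64(0.65), np.float64(0.35), 0.12), (np.float64(0.65), np.float64(0.55), 0.12), (np.float64(0.75), np.float64(-0.75), 0.14), (np.float64(0.75), np.float64(-0.65), 0.15), (np.float64(0.75), np.float64(-0.55), 0.15), (np.float64(0.75), np.float64(-0.45), 0.15), (np.float64(0.75), np.float64(-0.35), 0.15), (np.float64(0.75), np.float64(0.05), 0.13), (np.float64(0.75), np.float64(0.15), 0.14), (np.float64(0.75), np.float64(0.35), 0.13), (np.float64(0.75), np.float64(0.55), 0.18), (np.float64(0.85), np.float64(-0.65), 0.14), (np.float64(0.85), np.float64
[... 3093 characters left out ...]
 0.13], [-3.02, -1.67, 0.14], [-3.08, -1.56, 0.13], [-3.14, -1.45, 0.14], [-3.19, -1.33, 0.13], [-3.23, -1.22, 0.14], [-3.27, -1.1, 0.13]]
turn [[-0.0, 0.0, 0.036], [-0.0, 0.0, 0.036], [-0.0, 0.0, 0.036], [-0.0, 0.0, 0.036], [-0.0, 0.0, 0.036], [-0.0, 0.0, 0.036], [-0.0, 0.0, 0.036], [-0.0, 0.0, 0.036], [-0.0, 0.0, 0.036], [-0.0, 0.0, 0.036], [-0.0, 0.0, 0.036], [-0.0, 0.0, 0.036], [-0.0, 0.0, 0.036], [-0.0, 0.0, 0.036], [-0.0, 0.0, 0.036]]
dp [[0.0, 0.0, 2.23], [0.0, 0.0, 2.22], [0.0, 0.0, 2.23], [0.0, 0.0, 2.22]]
turn [[-0.0, 0.0, 0.001], [-0.0, 0.0, 0.001], [-0.0, 0.0, 0.001], [-0.0, 0.0, 0.001]]
end [ 0.48   -0.4176  0.161 ] [[-0.244, 0.97, -0.0], [0.97, 0.244, -0.0], [-0.0, -0.0, -1.0]]
```

Emit:
move_arm(jaw=[6,6,6,6,6,6,6,6,6,6,6,6], dp=[[-3.3,-2.3,-0.3],[-3.3,-2.3,-0.3],[-3.3,-2.3,-0.3],[-3.3,-2.3,-0.3],[-3.3,-2.3,-0.3],[-3.3,-2.3,-0.3],[-3.3,-2.3,-0.3],[-3.3,-2.3,-0.3],[-3.3,-2.3,-0.3],[-3.3,-2.3,-0.3],[-3.3,-2.3,-0.3],[-3.3,-2.3,-0.3]], turn=[[0,0,0.03],[0,0,0],[0,0,0],[0,0,0],[0,0,0],[0,0,0],[0,0,0],[0,0,0],[0,0,0],[0,0,0],[0,0,0],[0,0,0]])

```text
time_s: 2.2
position: [0.4431, 0.1545, 0.2677]
tool_rot: [[-0.959, 0.282, 0.001], [0.282, 0.959, 0.0], [-0.0, 0.0, -1.0]]
ft_force: [-0.7, 1.4, -0.7]
grip_width: 0.0601
gripper_force: 0.0
```

```bash
cat > e.py <<'E'
from plan import *
go([((.480,-.4176,.25),Rt(14.1),16),((.480,-.4176,.161),Rt(14.1),4)])
E
python3 e.py
```

```text
dp [[-1.23, -3.37, 0.11], [-1.45, -3.28, 0.11], [-1.66, -3.18, 0.11], [-1.86, -3.06, 0.11], [-2.05, -2.94, 0.11], [-2.24, -2.8, 0.11], [-2.42, -2.64, 0.11], [-2.58, -2.48, 0.11], [-2.74, -2.31, 0.11], [-2.88, -2.13, 0.11], [-3.02, -1.93, 0.11], [-3.13, -1.73, 0.11], [-3.24, -1.53, 0.11], [-3.33, -1.31, 0.11], [-3.42, -1.1, 0.11], [-3.47, -0.87, 0.12]]
turn [[0.0, 0.0, 0.065], [0.0, 0.0, 0.065], [0.0, 0.0, 0.065], [0.0, 0.0, 0.065], [0.0, 0.0, 0.065], [0.0, 0.0, 0.065], [0.0, 0.0, 0.065], [0.0, 0.0, 0.065], [0.0, 0.0, 0.065], [0.0, 0.0, 0.065], [0.0, 0.0, 0.065], [0.0, 0.0, 0.065], [0.0, 0.0, 0.065], [0.0, 0.0, 0.065], [0.0, 0.0, 0.065], [0.0, 0.0, 0.065]]
dp [[-0.0, -0.0, 2.22], [-0.0, -0.0, 2.23], [-0.0, -0.0, 2.22], [-0.0, -0.01, 2.23]]
turn [[0.0, -0.0, -0.0], [0.0, -0.0, -0.0], [0.0, -0.0, -0.0], [0.0, -0.0, -0.0]]
end [ 0.4799 -0.4176  0.161 ] [[-0.242, 0.97, 0.001], [0.97, 0.242, 0.0], [0.0, 0.001, -1.0]]
```

Emit:
move_arm(jaw=[6,6,6,6,6,6,6,6,6,6,6,6], dp=[[-1.2,-3.4,0.1],[-1.5,-3.3,0.1],[-1.7,-3.2,0.1],[-1.9,-3.1,0.1],[-2.1,-2.9,0.1],[-2.2,-2.8,0.1],[-2.4,-2.6,0.1],[-2.6,-2.5,0.1],[-2.7,-2.3,0.1],[-2.9,-2.1,0.1],[-3.0,-1.9,0.1],[-3.1,-1.7,0.1]], turn=[[0,0,0.065],[0,0,0.065],[0,0,0.065],[0,0,0.065],[0,0,0.065],[0,0,0.065],[0,0,0.065],[0,0,0.065],[0,0,0.065],[0,0,0.065],[0,0,0.065],[0,0,0.065]])

```text
time_s: 3.2
position: [0.4711, -0.2744, 0.2554]
tool_rot: [[-0.481, 0.877, 0.0], [0.877, 0.481, -0.0], [-0.0, 0.0, -1.0]]
ft_force: [-1.2, -0.1, -0.0]
grip_width: 0.06
gripper_force: 0.0
```

Emit:
move_arm(jaw=[6,6,6,6,6], dp=[[-3.2,-1.5,0.1],[-3.3,-1.3,0.1],[-3.4,-1.1,0.1],[-3.0,-0.7,0.1],[0,0,0]], turn=[[0,0,0.065],[0,0,0.065],[0,0,0.065],[0,0,0.065],[0,0,0]])

```text
time_s: 3.62
position: [0.4798, -0.4145, 0.2495]
tool_rot: [[-0.235, 0.972, -0.001], [0.972, 0.235, -0.0], [0.0, -0.001, -1.0]]
ft_force: [1.2, -0.3, -0.3]
grip_width: 0.0599
gripper_force: 0.0
```

```bash
cat > e.py <<'E'
from plan import *
go([((.480,-.4176,.24),Rt(14.1),2),((.480,-.4176,.161),Rt(14.1),3)])
E
python3 e.py
```

```text
dp [[-0.15, -0.03, 0.48], [-0.15, -0.03, 0.47]]
turn [[-0.001, -0.0, -0.004], [-0.001, -0.0, -0.004]]
dp [[-0.0, -0.0, 2.63], [-0.0, -0.0, 2.64], [-0.0, -0.01, 2.63]]
turn [[0.0, -0.0, -0.0], [0.0, -0.0, -0.0], [0.0, -0.0, -0.0]]
end [ 0.4799 -0.4176  0.161 ] [[-0.243, 0.97, 0.001], [0.97, 0.243, 0.0], [0.0, 0.001, -1.0]]
```

Emit:
move_arm(jaw=[6,6,6,6,0,0,0,0,0,0,0,0], dp=[[-0.3,-0.1,0.9],[0,0,2.6],[0,0,2.6],[0,0,2.6],[0,0,0],[0,0,0],[0,0,0],[0,0,0],[0,0,0],[0,0,0],[0,0,0],[0,0,0]], turn=[[0,0,-0.008],[0,0,0],[0,0,0],[0,0,0],[0,0,0],[0,0,0],[0,0,0],[0,0,0],[0,0,0],[0,0,0],[0,0,0],[0,0,0]], force=40)

```text
time_s: 4.62
position: [0.4807, -0.4131, 0.1664]
tool_rot: [[-0.25, 0.968, 0.002], [0.968, 0.25, -0.003], [-0.003, 0.001, -1.0]]
ft_force: [-1.4, 2.0, 5.3]
grip_width: 0.0068
gripper_force: 40.2
```

Emit:
move_arm(jaw=[0,0,0,0,0,0,0], dp=[[0,0,-0.6],[0,0,-1.5],[0,0,-2],[0,0,-2],[0,0,-2],[0,0,-1],[0,0,0]], turn=[[0,0,0],[0,0,0],[0,0,0],[0,0,0],[0,0,0],[0,0,0],[0,0,0]])

```text
time_s: 5.2
position: [0.4809, -0.4131, 0.2581]
tool_rot: [[-0.25, 0.968, 0.003], [0.968, 0.25, -0.004], [-0.004, 0.002, -1.0]]
ft_force: [-0.2, 1.3, -0.6]
grip_width: 0.0072
gripper_force: 39.1
```

```bash
cat > f.py <<'E'
from h import *
np.set_printoptions(precision=4,suppress=True)
o=observe(); print(o["position"],o["ft_force"],o["time_s"],o["q"])
ims=[]
for n in("top","side"):
    im,d=cams.get_image(n); ims.append(im[...,::-1])
    r=cams.outline_of(n,"board_center")
    if not r: print(n,"none"); continue
    m=r[0]["mask"]&(d>0); v,u=np.nonzero(m); w=pt(n,u,v,d[m]); print(n,r[0]["p"],len(w),w.min(0),w.max(0))
    w=w[(abs(w-np.median(w,0))<.15).all(1)]; c=w.mean(0); s=np.linalg.svd(w-c,full_matrices=False)[2]; print("c",c,"normal",s[2],"major",s[0]); 
cv2.imwrite("pics/f.png",np.hstack([cv2.resize(i,(400,300)) for i in ims]))
E
python3 f.py
```

```text
[ 0.4809 -0.4131  0.2581] [-0.2218  1.2658 -0.5724] 5.2 [-51.3472  29.5999  56.9226   0.0065  93.1934 -65.8526]
top 0.71 218 [ 0.4538 -0.4693  0.0086] [ 0.4965 -0.2858  0.4762]
c [ 0.4674 -0.3614  0.2013] normal [-0.9544 -0.2982  0.0153] major [ 0.0416 -0.1835 -0.9821]
side 0.81 3994 [ 0.4592 -0.4902 -0.    ] [ 0.569  -0.0883  0.2816]
c [ 0.484  -0.4376  0.1975] normal [ 0.965   0.2623 -0.0062] major [-0.1155  0.4032 -0.9078]
```

```bash
cat >> plan.py <<'E'
C=np.array([.678,.2287,0]); CX=np.array([.991,-.137,0]); CY=np.array([.137,.991,0])
def cr(x,y,z): return C+CX*x+CY*y+np.array([0,0,z])
def crinv(p): q=np.array(p)-C; return np.round([q@CX,q@CY,p[2]],4)
E
cat > e.py <<'E'
from plan import *
go([(cr(-.09,.0046,.27),Rt(-7.9),18),(cr(-.03,.0046,.185),Rt(-7.9,14.9),6)])
E
python3 e.py
```

```text
dp [[3.39, 1.5, -0.08], [3.42, 1.43, -0.08], [3.45, 1.35, -0.08], [3.48, 1.28, -0.08], [3.51, 1.2, -0.08], [3.53, 1.12, -0.08], [3.55, 1.04, -0.08], [3.58, 0.97, -0.09], [3.6, 0.89, -0.08], [3.62, 0.81, -0.09], [3.63, 0.73, -0.08], [3.65, 0.65, -0.09], [3.66, 0.57, -0.08], [3.67, 0.48, -0.09], [3.68, 0.4, -0.08], [3.69, 0.32, -0.09], [3.7, 0.24, -0.08], [3.7, 0.17, -0.09]]
turn [[-0.0, -0.0, 0.022], [-0.0, -0.0, 0.022], [-0.0, -0.0, 0.022], [-0.0, -0.0, 0.022], [-0.0, -0.0, 0.022], [-0.0, -0.0, 0.022], [-0.0, -0.0, 0.022], [-0.0, -0.0, 0.022], [-0.0, -0.0, 0.022], [-0.0, -0.0, 0.022], [-0.0, -0.0, 0.022], [-0.0, -0.0, 0.022], [-0.0, -0.0, 0.022], [-0.0, -0.0, 0.022], [-0.0, -0.0, 0.022], [-0.0, -0.0, 0.022], [-0.0, -0.0, 0.022], [-0.0, -0.0, 0.022]]
dp [[0.0, 1.0, 1.41], [0.0, 1.06, 1.37], [0.0, 1.12, 1.32], [0.0, 1.18, 1.28], [0.0, 1.23, 1.22], [0.0, 1.29, 1.17]]
turn [[0.043, -0.0, -0.001], [0.043, -0.0, -0.001], [0.043, -0.0, -0.001], [0.043, -0.0, -0.001], [0.043, -0.0, -0.001], [0.043, -0.0, -0.001]]
end [0.649  0.2374 0.185 ] [[0.137, 0.957, -0.254], [0.991, -0.131, 0.038], [0.003, -0.257, -0.966]]
```

Emit:
move_arm(jaw=[0,0,0,0,0,0,0,0,0,0,0,0], dp=[[1.5,0.7,-0.3],[2.5,1.1,-0.3],[3.4,1.4,-0.2],[3.5,1.4,-0.1],[3.5,1.3,-0.1],[3.5,1.2,-0.1],[3.5,1.1,0],[3.6,1.0,0],[3.6,0.9,0],[3.6,0.9,0],[3.6,0.8,0],[3.6,0.7,0]], turn=[[0,0,0.01],[0,0,0.015],[0,0,0.022],[0,0,0.022],[0,0,0.022],[0,0,0.022],[0,0,0.022],[0,0,0.022],[0,0,0.022],[0,0,0.022],[0,0,0.022],[0,0,0.022]])

```text
time_s: 6.4
position: [0.5484, -0.002, 0.2653]
tool_rot: [[-0.007, 1.0, -0.002], [1.0, 0.007, 0.0], [0.0, -0.002, -1.0]]
ft_force: [0.5, -0.2, -0.8]
grip_width: 0.0075
gripper_force: 39.1
```

Emit:
move_arm(jaw=[0,0,0,0,0,0,0,0], dp=[[3.6,0.7,0],[3.6,0.6,0],[3.6,0.5,0],[3.6,0.4,0],[3.6,0.3,0],[3.0,0.3,0],[1.5,0.2,0],[0,0,0]], turn=[[0,0,0.022],[0,0,0.022],[0,0,0.022],[0,0,0.022],[0,0,0.022],[0,0,0.022],[0,0,0.015],[0,0,0]])

```text
time_s: 7.07
position: [0.5898, 0.2225, 0.2644]
tool_rot: [[0.136, 0.991, -0.003], [0.991, -0.136, 0.0], [-0.0, -0.003, -1.0]]
ft_force: [0.2, 0.1, -1.6]
grip_width: 0.0073
gripper_force: 39.1
```

```bash
cat > e.py <<'E'
from plan import *
o=observe();print(crinv(o["position"]),o["q"])
go([(cr(-.09,.0046,.25),Rt(-7.9),2),(cr(-.03,.0046,.185),Rt(-7.9,14.9),6)])
E
python3 e.py
```

```text
[-0.0866 -0.0182  0.2644] [9.90758803e+00 2.92520273e+01 5.65087027e+01 4.14568333e-02
 9.43806348e+01 1.77034599e+01]
dp [[1.14, -0.17, 0.72], [1.14, -0.18, 0.72]]
turn [[-0.001, 0.0, 0.001], [-0.001, 0.0, 0.001]]
dp [[0.0, 1.0, 1.08], [0.0, 1.05, 1.04], [0.0, 1.09, 0.99], [0.0, 1.13, 0.95], [0.0, 1.17, 0.9], [0.01, 1.22, 0.84]]
turn [[0.043, 0.0, -0.0], [0.043, 0.0, -0.0], [0.043, 0.0, -0.0], [0.043, 0.0, -0.0], [0.043, 0.0, -0.0], [0.043, 0.0, -0.0]]
end [0.649  0.2374 0.185 ] [[0.138, 0.958, -0.253], [0.99, -0.133, 0.035], [-0.0, -0.256, -0.967]]
```

Emit:
move_arm(jaw=[0,0,0,0,0,0,0,0,0,0], dp=[[1.2,-0.2,0.7],[1.1,-0.2,0.7],[0,1.0,1.1],[0,1.05,1.05],[0,1.1,1.0],[0,1.1,0.9],[0,1.2,0.9],[0,1.2,0.8],[0,0,0],[0,0,0]], turn=[[0,0,0],[0,0,0],[0.043,0,0],[0.043,0,0],[0.043,0,0],[0.043,0,0],[0.043,0,0],[0.043,0,0],[0,0,0],[0,0,0]])

```text
time_s: 7.9
position: [0.6489, 0.2339, 0.1857]
tool_rot: [[0.14, 0.957, -0.255], [0.99, -0.135, 0.035], [-0.001, -0.257, -0.966]]
ft_force: [-0.7, 0.2, -1.4]
grip_width: 0.0071
gripper_force: 39.2
```

```bash
sed -i 's/^go.*//' e.py; cat >> e.py <<'E'
print(np.degrees(np.arcsin(o["tool_rot"][2][1])), np.degrees(np.arctan2(o["tool_rot"][1][0],o["tool_rot"][0][0])))
go([(cr(-.006,.0046,.157),Rt(-7.9,14.9),4),(cr(.0043,.0046,.153),Rt(-7.9,14.9),3)])
E
python3 e.py; python3 f.py
```

```text
[-0.0295  0.0012  0.1857] [  8.4484335   45.2903742   39.93196765   4.37498851 109.06875777
  17.39508358]
-14.914675837687188 81.97201222078814
dp [[0.09, 0.75, 0.54], [0.09, 0.75, 0.54], [0.08, 0.76, 0.54], [0.08, 0.75, 0.55]]
turn [[-0.0, 0.0, -0.001], [-0.0, 0.0, -0.001], [-0.0, 0.0, -0.001], [-0.0, 0.0, -0.001]]
dp [[0.0, 0.37, 0.04], [0.0, 0.37, 0.04], [0.0, 0.36, 0.04]]
turn [[-0.0, 0.0, 0.001], [-0.0, 0.0, 0.001], [-0.0, 0.0, 0.001]]
end [0.6829 0.2326 0.153 ] [[0.139, 0.957, -0.255], [0.99, -0.134, 0.035], [-0.001, -0.257, -0.966]]
[0.6489 0.2339 0.1857] [-0.7489  0.2041 -1.3633] 7.9 [  8.4484  45.2904  39.932    4.375  109.0688  17.3951]
top 0.74 1120 [0.5925 0.152  0.0368] [0.6503 0.2561 0.2129]
c [0.6214 0.1933 0.1274] normal [-0.9559  0.126   0.2654] major [-0.2376  0.2001 -0.9505]
side 0.66 608 [0.5965 0.1519 0.0415] [0.6551 0.3066 0.2148]
c [0.6256 0.2051 0.129 ] normal [-0.9592  0.1123  0.2595] major [-0.168   0.5116 -0.8426]
```

Emit:
move_arm(jaw=[0,0,0,0,0,0,0,0,0,0], dp=[[0.1,0.7,0.5],[0.1,0.8,0.6],[0.1,0.8,0.5],[0.1,0.7,0.6],[0,0.1,0.15],[0,0.1,0.15],[0,0.1,0.15],[0,0,0],[0,0,0],[0,0,0]], turn=[[0,0,0],[0,0,0],[0,0,0],[0,0,0],[0,0,0],[0,0,0],[0,0,0],[0,0,0],[0,0,0],[0,0,0]])

```text
time_s: 8.93
position: [0.6743, 0.2349, 0.1543]
tool_rot: [[0.139, 0.958, -0.252], [0.99, -0.134, 0.035], [0.0, -0.254, -0.967]]
ft_force: [-0.0, 0.2, -1.0]
grip_width: 0.0074
gripper_force: 39.2
```

```bash
python3 e.py
```

```text
[-0.0045  0.0057  0.1543] [  8.24142153  49.21656995  36.67710547   4.29677795 108.23687735
  17.04287439]
-14.74247685589227 82.03664860396796
dp [[-0.03, -0.05, -0.06], [-0.03, -0.06, -0.05], [-0.02, -0.05, -0.06], [-0.03, -0.06, -0.05]]
turn [[0.001, -0.0, -0.0], [0.001, -0.0, -0.0], [0.001, -0.0, -0.0], [0.001, -0.0, -0.0]]
dp [[0.0, 0.37, 0.04], [0.0, 0.37, 0.04], [0.01, 0.36, 0.04]]
turn [[-0.0, -0.0, -0.0], [-0.0, -0.0, -0.0], [-0.0, -0.0, -0.0]]
end [0.6829 0.2327 0.153 ] [[0.139, 0.957, -0.256], [0.99, -0.134, 0.036], [0.0, -0.258, -0.966]]
```

Emit:
move_arm(jaw=[0,0,0,0,0,0,0,0,0], dp=[[0,0.25,-0.06],[0,0.25,-0.06],[0,0.2,-0.05],[0,0.03,0.1],[0,0.03,0.1],[0,0.03,0.1],[0,0,0],[0,0,0],[0,0,0]], turn=[[0,0,0],[0,0,0],[0,0,0],[0,0,0],[0,0,0],[0,0,0],[0,0,0],[0,0,0],[0,0,0]])

```text
time_s: 9.68
position: [0.682, 0.234, 0.1522]
tool_rot: [[0.138, 0.958, -0.25], [0.99, -0.134, 0.036], [0.001, -0.252, -0.968]]
ft_force: [0.4, 1.3, 6.6]
grip_width: 0.007
gripper_force: 40.4
```

```bash
python3 e.py|head -3; python3 f.py
```

```text
[0.0032 0.0058 0.1522] [  8.09093774  50.14098312  35.01585417   4.28136945 108.85360672
  16.92953545]
-14.62010346585492 82.04065088273491
[0.682  0.234  0.1522] [0.417  1.3366 6.5546] 9.6833 [  8.0909  50.141   35.0159   4.2814 108.8536  16.9295]
top 0.57 1023 [0.56   0.1457 0.0032] [0.7215 0.2502 0.4105]
c [0.6553 0.1924 0.0957] normal [-0.9538  0.1457  0.2626] major [-0.2359  0.1776 -0.9554]
side 0.62 738 [0.6296 0.1503 0.0002] [0.7368 0.5499 0.186 ]
c [0.6602 0.2093 0.0939] normal [-0.9582  0.1254  0.2572] major [-0.1801  0.4342 -0.8826]
```

View pics/f.png

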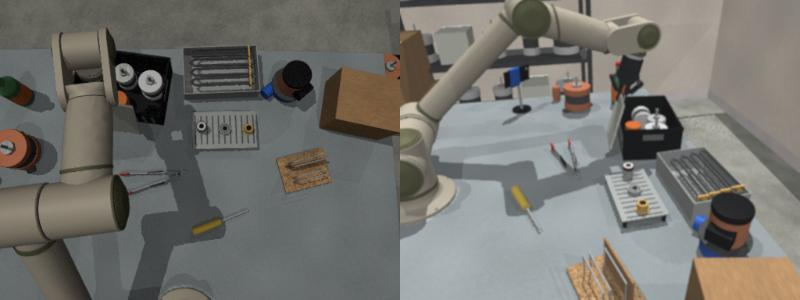

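The picture shows the board, foot down, at the crate's front rim (right view, about (615,130)). I'll release it with a small opening and back off along the tool axis.

Emit:
move_arm(jaw=[0,0,0,2.5,2.5,2.5,2.5,2.5], dp=[[0,0.1,-0.03],[0,0.1,-0.03],[0,0,0],[0,0,0],[0,0,0],[0,0,0],[0,0,0],[0,0,0]], turn=[[0,0,0],[0,0,0],[0,0,0],[0,0,0],[0,0,0],[0,0,0],[0,0,0],[0,0,0]])

```text
time_s: 10.55
position: [0.6836, 0.2336, 0.1503]
tool_rot: [[0.139, 0.957, -0.253], [0.99, -0.134, 0.035], [-0.0, -0.256, -0.967]]
ft_force: [-0.4, 0.4, 0.4]
grip_width: 0.0249
gripper_force: 0.0
```

Emit:
move_arm(jaw=[2.5,2.5,2.5,2.5,2.5,2.5,2.5,2.5], dp=[[0,0,-0.5],[0,0,-1],[0,0,-1.5],[0,0,-2],[0,0,-2.5],[0,0,-2.5],[0,0,-2],[0,0,0]], turn=[[0,0,0],[0,0,0],[0,0,0],[0,0,0],[0,0,0],[0,0,0],[0,0,0],[0,0,0]])

```text
time_s: 11.22
position: [0.7028, 0.2257, 0.2638]
tool_rot: [[0.14, 0.96, -0.243], [0.99, -0.134, 0.038], [0.004, -0.246, -0.969]]
ft_force: [-0.1, -0.1, 1.2]
grip_width: 0.0252
gripper_force: 0.0
```

```bash
python3 f.py; cat > e2.py <<'E'
from plan import *
G=np.array([.4715,.096]); 
go([((.52,.13,.25),Rt(10),8),((*G,.09),Rt(10),5),((*G,.0035),Rt(10),4)])
E
python3 e2.py
```

```text
[0.7028 0.2257 0.2638] [-0.0733 -0.0845  1.1557] 11.2167 [  7.2561  52.3109  12.6795   5.0334 128.5847  17.9331]
top 0.75 1222 [0.5848 0.1416 0.0017] [0.7331 0.252  0.4497]
c [0.6596 0.1947 0.0984] normal [-0.9504  0.1275  0.2836] major [ 0.2684 -0.1244  0.9553]
side 0.97 851 [ 0.6301  0.1493 -0.0001] [0.776  0.5527 0.1778]
c [0.665  0.2156 0.0978] normal [-0.9515  0.1265  0.2806] major [-0.2794  0.0275 -0.9598]
dp [[-1.51, -2.0, 0.65], [-1.43, -2.08, 0.6], [-1.35, -2.15, 0.54], [-1.26, -2.22, 0.48], [-1.17, -2.28, 0.41], [-1.07, -2.34, 0.35], [-0.98, -2.38, 0.28], [-0.89, -2.43, 0.2]]
turn [[-0.031, -0.005, -0.039], [-0.031, -0.005, -0.039], [-0.031, -0.005, -0.039], [-0.031, -0.005, -0.039], [-0.031, -0.005, -0.039], [-0.031, -0.005, -0.039], [-0.031, -0.005, -0.039], [-0.031, -0.005, -0.039]]
dp [[-0.51, -1.08, 3.2], [-0.51, -1.08, 3.2], [-0.5, -1.07, 3.2], [-0.5, -1.08, 3.2], [-0.5, -1.07, 3.2]]
turn [[0.0, -0.001, -0.0], [0.0, -0.001, -0.0], [0.0, -0.001, -0.0], [0.0, -0.001, -0.0], [0.0, -0.001, -0.0]]
dp [[0.01, -0.0, 2.16], [0.0, -0.0, 2.16], [0.0, -0.01, 2.16], [-0.0, -0.0, 2.17]]
turn [[0.0, 0.001, -0.0], [0.0, 0.001, -0.0], [0.0, 0.001, -0.0], [0.0, 0.001, -0.0]]
end [0.4715 0.096  0.0035] [[-0.173, 0.985, 0.001], [0.985, 0.173, 0.002], [0.002, 0.001, -1.0]]
```

Emit:
move_arm(jaw=[2.5,2.5,2.5,6.5,6.5,6.5,6.5,6.5,6.5], dp=[[-1.5,-2.0,0.6],[-1.4,-2.1,0.6],[-1.3,-2.1,0.5],[-1.3,-2.2,0.5],[-1.2,-2.3,0.4],[-1.1,-2.3,0.3],[-1.0,-2.4,0.3],[-0.9,-2.4,0.2],[0,0,0]], turn=[[-0.031,-0.005,-0.039],[-0.031,-0.005,-0.039],[-0.031,-0.005,-0.039],[-0.031,-0.005,-0.039],[-0.031,-0.005,-0.039],[-0.031,-0.005,-0.039],[-0.031,-0.005,-0.039],[-0.031,-0.005,-0.039],[0,0,0]])

```text
time_s: 12.17
position: [0.5202, 0.1315, 0.2526]
tool_rot: [[-0.169, 0.986, -0.006], [0.986, 0.169, 0.002], [0.003, -0.006, -1.0]]
ft_force: [0.9, -0.1, 0.5]
grip_width: 0.0652
gripper_force: 0.0
```

```bash
cat > e2.py <<'E'
from plan import *
G=np.array([.4715,.096]); 
go([((*G,.12),Rt(10),4),((*G,.06),Rt(10),2),((*G,.0035),Rt(10),4)])
im,d=cams.get_image("side"); cv2.imwrite("pics/g0.png",im[...,::-1])
I=im.astype(int);v,u=np.mgrid[:384,:512]; w=pt("side",u,v,d)
red=(I[...,0]>1.8*I[...,1])&(I[...,0]>60)&(w[...,0]>.38)&(w[...,0]<.53)&(w[...,1]>.12)&(w[...,1]<.26)&(w[...,2]<.06)
k,l,st,c=cv2.connectedComponentsWithStats(red.astype(np.uint8))
for i in range(1,k): print(st[i],w[l==i].mean(0))
E
python3 e2.py
```

```text
dp [[-0.68, -1.33, 3.32], [-0.67, -1.33, 3.32], [-0.67, -1.34, 3.32], [-0.67, -1.35, 3.32]]
turn [[-0.001, -0.001, -0.001], [-0.001, -0.001, -0.001], [-0.001, -0.001, -0.001], [-0.001, -0.001, -0.001]]
dp [[0.0, 0.01, 3.0], [0.0, 0.0, 3.0]]
turn [[-0.001, 0.0, -0.0], [-0.001, 0.0, -0.0]]
dp [[0.0, 0.0, 1.41], [0.0, 0.0, 1.41], [0.0, 0.0, 1.41], [0.01, 0.0, 1.42]]
turn [[0.0, 0.0, -0.0], [0.0, 0.0, -0.0], [0.0, 0.0, -0.0], [0.0, 0.0, -0.0]]
end [0.4715 0.096  0.0035] [[-0.173, 0.985, 0.0], [0.985, 0.173, -0.001], [-0.001, 0.0, -1.0]]
[216 180   2   5   7] [0.48675296 0.19863152 0.02971874]
[194 184   3   9  13] [0.42360032 0.18837834 0.02532873]
```

Emit:
move_arm(jaw=[6.5,6.5,6.5,6.5,6.5,6.5,6.5,6.5], dp=[[-0.7,-1.3,3.3],[-0.7,-1.3,3.3],[-0.7,-1.3,3.3],[-0.7,-1.4,3.3],[0,0,3],[0,0,2.5],[0,0,0],[0,0,0]], turn=[[-0.001,-0.001,-0.001],[-0.002,-0.001,-0.001],[-0.002,-0.001,-0.001],[-0.001,-0.001,-0.001],[0,0,0],[0,0,0],[0,0,0],[0,0,0]])

```text
time_s: 12.88
position: [0.4772, 0.0962, 0.0652]
tool_rot: [[-0.171, 0.985, -0.001], [0.985, 0.171, -0.0], [-0.0, -0.001, -1.0]]
ft_force: [-0.3, -0.0, 0.6]
grip_width: 0.0648
gripper_force: 0.0
```

```bash
cat > e2.py <<'E'
from plan import *
G=np.array([.4715,.095]); 
go([((*G,.0035),Rt(10),4)])
im,d=cams.get_image("side"); im2,_=cams.get_image("top")
cv2.imwrite("pics/g.png",np.hstack([cv2.resize(im[150:270,130:290,::-1],(400,300)),cv2.resize(im2[180:270,130:250,::-1],(400,300))]))
E
python3 e2.py
```

```text
dp [[-0.0, -0.15, 1.54], [-0.01, -0.14, 1.54], [-0.0, -0.15, 1.54], [-0.01, -0.14, 1.55]]
turn [[-0.0, 0.0, -0.001], [-0.0, 0.0, -0.001], [-0.0, 0.0, -0.001], [-0.0, 0.0, -0.001]]
end [0.4715 0.095  0.0035] [[-0.175, 0.985, -0.001], [0.985, 0.175, -0.0], [-0.0, -0.001, -1.0]]
```

View pics/g.png

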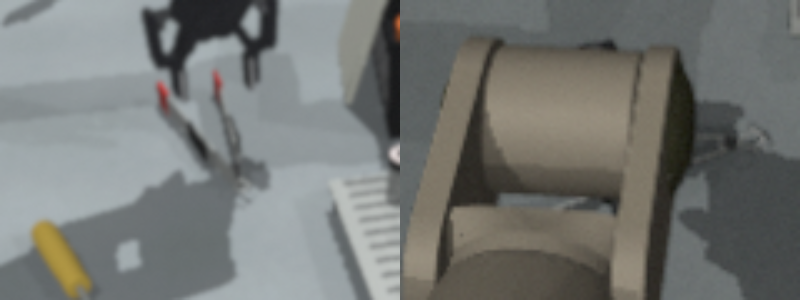

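The fingers straddle the tongs' arms in the side view (grips near (205,150) in the left panel). I'll descend and close to about 41 mm.

Emit:
move_arm(jaw=[6.5,6.5,6.5,6.5,6.5,6.5], dp=[[0,-0.3,1.5],[0,-0.3,1.5],[0,0,1.5],[0,0,1.0],[0,0,0.6],[0,0,0]], turn=[[0,0,0],[0,0,0],[0,0,0],[0,0,0],[0,0,0],[0,0,0]], force=20)

```text
time_s: 13.48
position: [0.4709, 0.0951, 0.0047]
tool_rot: [[-0.171, 0.985, 0.001], [0.985, 0.171, -0.0], [-0.0, 0.001, -1.0]]
ft_force: [-0.7, 0.3, 0.0]
grip_width: 0.0648
gripper_force: 0.0
```

Emit:
move_arm(jaw=[5,4.5,4.1,4.1,4.1,4.1], dp=[[0,0,0],[0,0,0],[0,0,0],[0,0,0],[0,0,0],[0,0,0]], turn=[[0,0,0],[0,0,0],[0,0,0],[0,0,0],[0,0,0],[0,0,0]])

```text
time_s: 13.98
position: [0.4712, 0.0953, 0.0058]
tool_rot: [[-0.171, 0.985, 0.003], [0.985, 0.171, 0.0], [-0.0, 0.003, -1.0]]
ft_force: [0.5, 2.3, 7.1]
grip_width: 0.0414
gripper_force: 6.8
```

Emit:
move_arm(jaw=[4.1,4.1,4.1,4.1,4.1,4.1,4.1], dp=[[0,0,-0.7],[0,0,-1.5],[0,0,-2],[0,0,-2],[0,0,-2],[0,0,-1],[0,0,0]], turn=[[0,0,0],[0,0,0],[0,0,0],[0,0,0],[0,0,0],[0,0,0],[0,0,0]])

```text
time_s: 14.57
position: [0.4712, 0.095, 0.0992]
tool_rot: [[-0.171, 0.985, 0.005], [0.985, 0.171, -0.0], [-0.001, 0.005, -1.0]]
ft_force: [0.5, 0.9, -0.9]
grip_width: 0.041
gripper_force: 4.6
```

```bash
cat > g.py <<'E'
from plan import *
np.set_printoptions(precision=4,suppress=True)
o=observe(); p=np.array(o["position"]);R=np.array(o["tool_rot"]); print(p,o["time_s"],o["grip_width"],o["gripper_force"],o["ft_force"])
ims=[]
for n in("side","top"):
    im,d=cams.get_image(n);I=im.astype(int);v,u=np.mgrid[:384,:512]; w=pt(n,u,v,d)
    t=(w-p)@R
    red=(I[...,0]>1.8*I[...,1])&(I[...,0]>50)&(d>0)&(abs(t[...,0]-.1)<.05)&(abs(t[...,1])<.06)&(abs(t[...,2])<.06)
    k,l,st,c=cv2.connectedComponentsWithStats(red.astype(np.uint8))
    for i in range(1,k):
        if st[i,4]>3: print(n,st[i],"world",w[l==i].mean(0),"tool",t[l==i].mean(0),t[l==i].min(0),t[l==i].max(0))
    ims.append(im[...,::-1])
cv2.imwrite("pics/g2.png",np.hstack([cv2.resize(i,(400,300)) for i in ims]))
E
python3 g.py
```

```text
[0.4712 0.095  0.0992] 14.5667 0.04101329477627449 4.608275075443089 [ 0.5005  0.8914 -0.8572]
top [156 244   5   3  12] world [0.4243 0.1827 0.1189] tool [ 0.0944 -0.0311 -0.02  ] [ 0.0884 -0.0332 -0.026 ] [ 0.0985 -0.0287 -0.0023]
```

```bash
cat > e3.py <<'E'
from plan import *
o=observe(); print(o["q"])
go([((.47,-.055,.11),Rt(-88.4),16)])
E
python3 e3.py
```

```text
[-2.75209233e+00  2.36868496e+01  9.70356492e+01 -1.33362048e-02
  5.92301013e+01 -1.25812774e+01]
dp [[-0.92, -0.16, -0.08], [-0.94, -0.06, -0.08], [-0.94, 0.04, -0.08], [-0.93, 0.14, -0.08], [-0.91, 0.24, -0.08], [-0.88, 0.33, -0.08], [-0.83, 0.42, -0.08], [-0.78, 0.51, -0.09], [-0.73, 0.59, -0.08], [-0.66, 0.67, -0.09], [-0.58, 0.73, -0.08], [-0.5, 0.79, -0.09], [-0.42, 0.84, -0.08], [-0.32, 0.88, -0.09], [-0.23, 0.91, -0.08], [-0.12, 0.93, -0.09]]
turn [[0.0, -0.0, 0.107], [0.0, -0.0, 0.107], [0.0, -0.0, 0.107], [0.0, -0.0, 0.107], [0.0, -0.0, 0.107], [0.0, -0.0, 0.107], [0.0, -0.0, 0.107], [0.0, -0.0, 0.107], [0.0, -0.0, 0.107], [0.0, -0.0, 0.107], [0.0, -0.0, 0.107], [0.0, -0.0, 0.107], [0.0, -0.0, 0.107], [0.0, -0.0, 0.107], [0.0, -0.0, 0.107], [0.0, -0.0, 0.107]]
end [ 0.47  -0.055  0.11 ] [[1.0, 0.03, 0.001], [0.03, -1.0, -0.0], [0.001, 0.0, -1.0]]
```

Emit:
move_arm(jaw=[4.1,4.1,4.1,4.1,4.1,4.1,4.1,4.1,4.1,4.1,4.1,4.1], dp=[[-0.7,-0.1,-0.1],[-1.5,-0.3,-0.2],[-2,-0.4,-0.2],[-2.5,-0.4,-0.2],[-2.5,-0.4,-0.2],[-2.5,-0.4,-0.2],[-2,-0.4,0],[-1.1,-0.2,0],[0,0,0],[0,0,0],[0,0,0],[0,0,0]], turn=[[0,0,0.02],[0,0,0],[0,0,0],[0,0,0],[0,0,0],[0,0,0],[0,0,0],[0,0,0.03],[0,0,0.06],[0,0,0.08],[0,0,0.09],[0,0,0.09]])

```text
time_s: 15.67
position: [0.4665, -0.0552, 0.1068]
tool_rot: [[0.204, 0.979, -0.001], [0.979, -0.204, 0.001], [0.0, -0.001, -1.0]]
ft_force: [0.8, 0.7, -1.9]
grip_width: 0.0409
gripper_force: 4.6
```

Emit:
move_arm(jaw=[4.1,4.1,4.1,4.1,4.1,4.1,4.1,4.1,4.1,4.1,4.1,4.1], dp=[[0,0,0],[0,0,0],[0,0,0],[0,0,0],[0,0,0],[0,0,0],[0,0,0],[0,0,0],[0,0,0],[0,0,0],[0,0,0],[0,0,0]], turn=[[0,0,0.09],[0,0,0.09],[0,0,0.09],[0,0,0.09],[0,0,0.09],[0,0,0.09],[0,0,0.09],[0,0,0.09],[0,0,0.09],[0,0,0.09],[0,0,0.09],[0,0,0.09]])

```text
time_s: 16.67
position: [0.4666, -0.055, 0.1068]
tool_rot: [[0.959, 0.282, -0.001], [0.282, -0.959, 0.001], [-0.001, -0.001, -1.0]]
ft_force: [0.3, 0.1, -1.0]
grip_width: 0.0413
gripper_force: 4.6
```

Emit:
move_arm(jaw=[4.1,4.1,4.1,4.1,4.1,4.1], dp=[[0,0,0],[0,0,0],[0,0,0],[0,0,0],[0,0,0],[0,0,0]], turn=[[0,0,0.09],[0,0,0.08],[0,0,0.06],[0,0,0.03],[0,0,0],[0,0,0]])

```text
time_s: 17.17
position: [0.4667, -0.0551, 0.107]
tool_rot: [[0.999, 0.032, -0.001], [0.032, -0.999, 0.0], [-0.001, -0.0, -1.0]]
ft_force: [1.4, 0.2, -1.3]
grip_width: 0.0412
gripper_force: 4.6
```

```bash
python3 g.py; python3 -c "
from h import *
print(observe()['tool_rot'],observe()['q'])"
```

```text
[ 0.4667 -0.0551  0.107 ] 17.1667 0.041189898939744236 4.608666131389327 [ 1.3963  0.2421 -1.2696]
side [255 186  12  11 111] world [ 0.5737 -0.0228  0.12  ] tool [ 0.108  -0.0287 -0.0131] [ 0.0943 -0.0329 -0.0272] [ 0.1224 -0.025  -0.    ]
side [260 198  14  11 122] world [ 0.5758 -0.0776  0.1197] tool [ 0.1084  0.0261 -0.0128] [ 0.094   0.0216 -0.0274] [0.1239 0.0297 0.0005]
top [266 177   3  13  27] world [ 0.5738 -0.0782  0.1308] tool [ 0.1063  0.0266 -0.0239] [ 0.0911  0.024  -0.0272] [ 0.1207  0.0284 -0.0108]
top [244 178   2   9  16] world [ 0.5765 -0.0229  0.1315] tool [ 0.1107 -0.0286 -0.0246] [ 0.0997 -0.03   -0.0264] [ 0.1197 -0.0273 -0.0226]
[[ 9.99462115e-01  3.27911205e-02 -4.73131785e-04]
 [ 3.27911772e-02 -9.99462218e-01  1.12619943e-04]
 [-4.69184409e-04 -1.28073915e-04 -9.99999882e-01]] [-2.12065686e+01  2.20407098e+01  9.76582231e+01 -4.36227575e-03
  6.03286741e+01  6.69164604e+01]
```

View pics/g2.png

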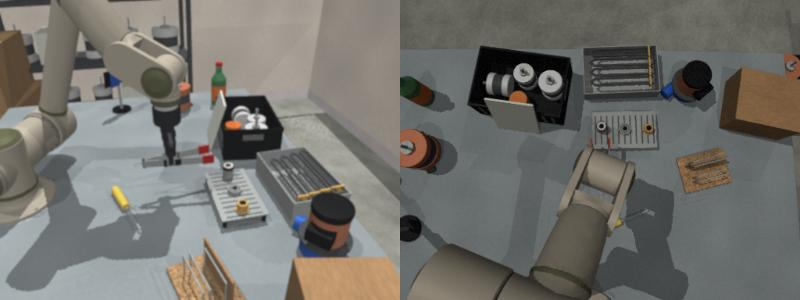

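The tongs hang level, with their jaws at (205,153) in the left panel aimed at the seal (228,170), and the board leans squarely on the crate. I'll descend and advance.

Emit:
move_arm(jaw=[4.1,4.1,4.1,4.1,4.1,4.1,4.1], dp=[[0,0.2,0.8],[0,0.1,1.5],[0,0,1.6],[0,0,1.5],[0,0,1.0],[0,0,0.5],[0,0,0]], turn=[[0,0,0],[0,0,0],[0,0,0],[0,0,0],[0,0,0],[0,0,0],[0,0,0]])

```text
time_s: 17.85
position: [0.4665, -0.0581, 0.0373]
tool_rot: [[0.999, 0.032, -0.002], [0.032, -0.999, 0.001], [-0.002, -0.001, -1.0]]
ft_force: [-0.8, 0.6, -0.6]
grip_width: 0.0413
gripper_force: 4.6
```

```bash
python3 g.py; cat > s.py <<'E'
from h import *
np.set_printoptions(precision=4,suppress=True)
for n in("side","top"):
    im,d=cams.get_image(n);v,u=np.mgrid[:384,:512]; w=pt(n,u,v,d)
    for q,y in(("seal",-.054),("bear",-.1335),("bush",-.2135)):
        h={"seal":.062,"bear":.041,"bush":.05}[q]
        m=(d>0)&(w[...,2]>h)&(w[...,2]<h+.02)&(abs(w[...,0]-.641)<.024)&(abs(w[...,1]-y)<.024)
        if q=="seal": m&=np.hypot(w[...,0]-.641,w[...,1]+.054)<.0195
        if m.sum(): print(n,q,m.sum(),cv2.minEnclosingCircle(w[m][:,:2].astype(np.float32)))
E
python3 s.py
```

```text
[ 0.4665 -0.0581  0.0373] 17.85 0.04133687492418 4.6093721251236275 [-0.7752  0.6022 -0.5917]
side [255 212  12  10 103] world [ 0.573  -0.0258  0.0495] tool [ 0.1074 -0.0289 -0.0124] [ 0.0929 -0.0326 -0.0256] [ 0.1216 -0.0249  0.0007]
side [260 224  13  11 123] world [ 0.5759 -0.0808  0.0501] tool [ 0.1086  0.0262 -0.013 ] [ 0.0934  0.0231 -0.0273] [0.1226 0.03   0.0019]
top [246 182   2  11  17] world [ 0.5742 -0.0268  0.0562] tool [ 0.1086 -0.0278 -0.0191] [ 0.0954 -0.0292 -0.0271] [ 0.1272 -0.0264  0.0081]
top [267 182   3  12  26] world [ 0.573  -0.0817  0.0573] tool [ 0.1056  0.027  -0.0203] [ 0.0913  0.0248 -0.0279] [0.1205 0.0332 0.0376]
side seal 126 ((0.6425881385803223, -0.05385015159845352), 0.016870979219675064)
side bear 188 ((0.6414670348167419, -0.13312435150146484), 0.02084936760365963)
side bush 151 ((0.640812337398529, -0.21245023608207703), 0.01577703468501568)
top seal 132 ((0.6394141912460327, -0.05366497114300728), 0.016604341566562653)
top bear 168 ((0.6387946605682373, -0.13423481583595276), 0.020009946078062057)
top bush 103 ((0.6381796002388, -0.21394935250282288), 0.014927667565643787)
```

Emit:
move_arm(jaw=[4.1,4.1,4.1,4.1,4.1,4.1,4.1,4.1], dp=[[0.5,0.15,0],[1.0,0,0],[1.2,0,0],[1.2,0,0],[1.2,0,0],[1.0,0,0],[0.6,0,0],[0,0,0]], turn=[[0,0,0],[0,0,0],[0,0,0],[0,0,0],[0,0,0],[0,0,0],[0,0,0],[0,0,0]])

```text
time_s: 18.72
position: [0.5354, -0.0577, 0.0387]
tool_rot: [[0.999, 0.033, 0.002], [0.033, -0.999, -0.001], [0.002, 0.001, -1.0]]
ft_force: [0.5, -0.3, -0.8]
grip_width: 0.0412
gripper_force: 4.6
```

```bash
python3 g.py; python3 s.py
```

```text
[ 0.5354 -0.0577  0.0387] 18.7167 0.04117977476014866 4.608785231248476 [ 0.537  -0.3334 -0.7951]
side [283 208   3  10  22] world [ 0.6301 -0.029   0.0542] tool [ 0.0956 -0.0256 -0.0153] [ 0.0917 -0.0316 -0.0269] [ 0.1002 -0.0014 -0.0007]
side [289 220  13  11 129] world [ 0.6442 -0.0802  0.0526] tool [ 0.108   0.0261 -0.0136] [ 0.0935  0.0225 -0.0278] [0.1236 0.0322 0.0015]
top [266 156   3  12  28] world [ 0.6414 -0.0808  0.06  ] tool [ 0.1053  0.0266 -0.0211] [ 0.091   0.0233 -0.0284] [0.127  0.0303 0.0053]
side seal 129 ((0.6423183083534241, -0.05276767164468765), 0.01745963655412197)
side bear 188 ((0.6402473449707031, -0.1322471797466278), 0.021995190531015396)
side bush 151 ((0.6401657462120056, -0.21350005269050598), 0.016233252361416817)
top seal 113 ((0.6398870348930359, -0.05403733253479004), 0.016630737110972404)
top bear 169 ((0.6383900046348572, -0.13406230509281158), 0.019968712702393532)
top bush 105 ((0.6372873783111572, -0.2140219509601593), 0.015146184712648392)
```

Emit:
move_arm(jaw=[4.0,3.9,3.8,3.7,3.6,3.5,3.4,3.3,3.0,2.5,2.5,2.5], dp=[[0,0,0],[0,0,0],[0,0,0],[0,0,0],[0,0,0],[0,0,0],[0,0,0],[0,0,0],[0,0,0],[0,0,0],[0,0,0],[0,0,0]], turn=[[0,0,0],[0,0,0],[0,0,0],[0,0,0],[0,0,0],[0,0,0],[0,0,0],[0,0,0],[0,0,0],[0,0,0],[0,0,0],[0,0,0]], force=25)

```text
time_s: 19.92
position: [0.5341, -0.0575, 0.0385]
tool_rot: [[0.999, 0.032, 0.0], [0.032, -0.999, -0.0], [0.0, 0.0, -1.0]]
ft_force: [-0.1, 0.5, -0.9]
grip_width: 0.033
gripper_force: 26.5
```

```bash
python3 g.py; python3 s.py
```

```text
[ 0.5341 -0.0575  0.0385] 19.9167 0.03296562568707155 26.454018652439117 [-0.0525  0.4568 -0.8975]
side [283 211   3   9  20] world [ 0.6282 -0.0365  0.0524] tool [ 0.0948 -0.018  -0.0139] [ 0.0926 -0.0259 -0.0264] [ 0.0976 -0.0025 -0.0005]
side [288 217  12  13 132] world [ 0.6431 -0.0721  0.0508] tool [ 0.1085  0.0181 -0.0123] [ 0.0932  0.0108 -0.0262] [0.1227 0.0235 0.0061]
top [249 157   2   6  11] world [ 0.6473 -0.0341  0.0584] tool [ 0.1139 -0.0197 -0.0199] [ 0.1067 -0.0211 -0.0259] [ 0.1266 -0.018   0.0044]
top [264 156   2  13  24] world [ 0.6414 -0.0735  0.058 ] tool [ 0.1067  0.0195 -0.0195] [ 0.0903  0.0175 -0.0271] [0.1269 0.0225 0.0098]
side seal 138 ((0.6405108571052551, -0.0557081401348114), 0.018056470900774002)
side bear 188 ((0.64141845703125, -0.13188442587852478), 0.021934865042567253)
side bush 150 ((0.6404750347137451, -0.21285632252693176), 0.015504092909395695)
top seal 113 ((0.640121579170227, -0.05383629351854324), 0.01853402704000473)
top bear 169 ((0.6380665898323059, -0.1336875557899475), 0.0200534388422966)
top bush 105 ((0.6377407908439636, -0.2136550396680832), 0.01486808992922306)
```

Emit:
move_arm(jaw=[2.5,2.5,2.5,2.5,2.5,2.5,2.5,2.5,2.5,2.5], dp=[[0,0,-0.3],[0,0,-0.7],[0,0,-1.2],[0,0,-1.5],[0,0,-1.5],[0,0,-1.0],[-0.4,0,-0.5],[-0.8,0,0],[-0.8,0,0],[0,0,0]], turn=[[0,0,0],[0,0,0],[0,0,0],[0,0,0],[0,0,0],[0,0,0],[0,0,0],[0,0,0],[0,0,0],[0,0,0]])

```text
time_s: 20.95
position: [0.5118, -0.0579, 0.1047]
tool_rot: [[0.999, 0.032, -0.003], [0.032, -0.999, 0.001], [-0.003, -0.001, -1.0]]
ft_force: [-0.2, 0.8, -1.6]
grip_width: 0.0331
gripper_force: 26.3
```

```bash
python3 g.py; python3 s.py; cat > e4.py <<'E'
from plan import *
go([((.455,-.055,.115),Rt(-88.4),3),((.4778,.2564,.0935),Rt(-97.9),14)])
E
python3 e4.py
```

```text
[ 0.5118 -0.0579  0.1047] 20.95 0.03311404318285865 26.25495135784149 [-0.1615  0.8367 -1.5871]
side [275 189   2   8  13] world [ 0.6065 -0.0371  0.1193] tool [ 0.0952 -0.0177 -0.0148] [ 0.0922 -0.0227 -0.0294] [ 0.0979 -0.0015 -0.005 ]
side [279 195  14  12 154] world [ 0.6222 -0.0726  0.1173] tool [ 0.1098  0.0183 -0.0129] [ 0.094   0.0094 -0.0266] [0.1256 0.0216 0.0031]
top [249 159   3   7  16] world [ 0.6247 -0.035   0.1282] tool [ 0.1135 -0.0192 -0.0238] [ 0.1049 -0.0211 -0.0323] [ 0.1226 -0.0162 -0.0191]
top [265 159   2  13  26] world [ 0.6185 -0.0736  0.127 ] tool [ 0.1061  0.0192 -0.0226] [ 0.0912  0.0175 -0.0257] [ 0.1213  0.0209 -0.0194]
side bear 188 ((0.641252338886261, -0.13339745998382568), 0.021814163774251938)
side bush 152 ((0.6402764916419983, -0.2125566005706787), 0.015684859827160835)
top bear 170 ((0.638115406036377, -0.1338503062725067), 0.019923940300941467)
top bush 101 ((0.6373295187950134, -0.21382834017276764), 0.01505722850561142)
dp [[-1.97, -0.17, -0.33], [-1.96, -0.17, -0.33], [-1.97, -0.17, -0.33]]
turn [[-0.0, 0.0, 0.001], [-0.0, 0.0, 0.001], [-0.0, 0.0, 0.001]]
dp [[0.23, -2.22, 0.15], [0.2, -2.22, 0.15], [0.18, -2.22, 0.15], [0.15, -2.23, 0.15], [0.12, -2.23, 0.16], [0.09, -2.23, 0.15], [0.07, -2.23, 0.16], [0.04, -2.23, 0.15], [0.01, -2.23, 0.16], [-0.01, -2.23, 0.15], [-0.04, -2.23, 0.16], [-0.06, -2.23, 0.15], [-0.09, -2.22, 0.16], [-0.12, -2.23, 0.15]]
turn [[-0.0, 0.0, 0.012], [-0.0, 0.0, 0.012], [-0.0, 0.0, 0.012], [-0.0, 0.0, 0.012], [-0.0, 0.0, 0.012], [-0.0, 0.0, 0.012], [-0.0, 0.0, 0.012], [-0.0, 0.0, 0.012], [-0.0, 0.0, 0.012], [-0.0, 0.0, 0.012], [-0.0, 0.0, 0.012], [-0.0, 0.0, 0.012], [-0.0, 0.0, 0.012], [-0.0, 0.0, 0.012]]
end [0.4778 0.2564 0.0935] [[0.99, -0.138, -0.0], [-0.138, -0.99, 0.0], [-0.0, -0.0, -1.0]]
```

View pics/g2.png

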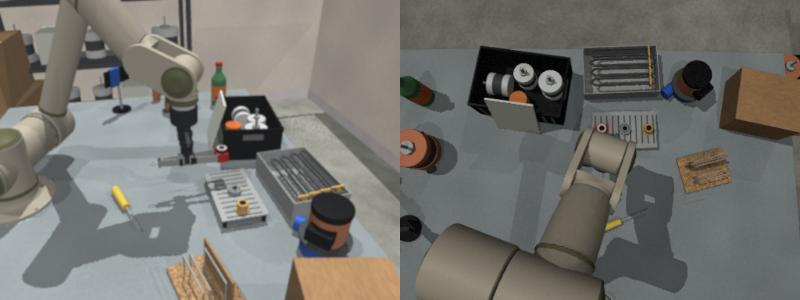

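The seal is off the plate in the tongs' jaws ((222,153) in the left panel), and the bearing and bush have not moved. I'll carry it to the board.

Emit:
move_arm(jaw=[2.5,2.5,2.5,2.5,2.5,2.5,2.5,2.5,2.5,2.5,2.5,2.5], dp=[[-1.0,-0.1,-0.3],[-2.0,-0.1,-0.3],[-2.0,-0.2,-0.3],[-0.9,-0.6,0],[0.2,-1.5,0],[0.2,-2.2,0],[0.2,-2.2,0.2],[0.1,-2.2,0.2],[0.1,-2.2,0.2],[0.1,-2.2,0.2],[0.1,-2.2,0.2],[0,-2.2,0.2]], turn=[[0,0,0],[0,0,0],[0,0,0],[0,0,0],[0,0,0.012],[0,0,0.012],[0,0,0.012],[0,0,0.012],[0,0,0.012],[0,0,0.012],[0,0,0.012],[0,0,0.012]])

```text
time_s: 22.15
position: [0.4662, 0.1199, 0.1024]
tool_rot: [[0.998, -0.064, 0.0], [-0.064, -0.998, -0.0], [0.0, 0.0, -1.0]]
ft_force: [0.3, 0.7, -1.3]
grip_width: 0.0333
gripper_force: 26.3
```

```bash
cat > e4.py <<'E'
from plan import *
go([((.4778,.2564,.0935),Rt(-97.9),7)])
E
python3 e4.py
```

```text
dp [[0.04, -1.96, 0.13], [0.02, -1.96, 0.13], [-0.0, -1.96, 0.13], [-0.02, -1.96, 0.13], [-0.05, -1.95, 0.12], [-0.07, -1.95, 0.13], [-0.09, -1.96, 0.12]]
turn [[0.0, -0.0, 0.011], [0.0, -0.0, 0.011], [0.0, -0.0, 0.011], [0.0, -0.0, 0.011], [0.0, -0.0, 0.011], [0.0, -0.0, 0.011], [0.0, -0.0, 0.011]]
end [0.4778 0.2564 0.0935] [[0.99, -0.141, 0.0], [-0.141, -0.99, -0.0], [0.0, 0.0, -1.0]]
```

Emit:
move_arm(jaw=[2.5,2.5,2.5,2.5,2.5,2.5,2.5,2.5,2.5,2.5], dp=[[0,-2.0,0.1],[0,-2.0,0.1],[0,-2.0,0.1],[0,-2.0,0.1],[0,-1.9,0.1],[-0.1,-1.6,0.1],[-0.1,-1.0,0],[0,-0.5,0],[0,0,0],[0,0,0]], turn=[[0,0,0.012],[0,0,0.012],[0,0,0.012],[0,0,0.012],[0,0,0.012],[0,0,0.012],[0,0,0.005],[0,0,0],[0,0,0],[0,0,0]])

```text
time_s: 22.98
position: [0.4772, 0.248, 0.0964]
tool_rot: [[0.99, -0.14, 0.0], [-0.14, -0.99, -0.0], [0.0, 0.0, -1.0]]
ft_force: [-0.0, 0.3, -0.7]
grip_width: 0.0336
gripper_force: 26.3
```

```bash
python3 e4.py; python3 g.py; cat > k.py <<'E'
from plan import *
np.set_printoptions(precision=4,suppress=True)
for n in("top","side"):
    im,d=cams.get_image(n); v,u=np.mgrid[:384,:512]; w=pt(n,u,v,d); q=w-C; q=np.stack([q@CX,q@CY,w[...,2]],-1)
    I=im.astype(int); white=(I.min(-1)>70)&(I.max(-1)-I.min(-1)<40)
    m=white&(d>0)&(q[...,0]>-.065)&(q[...,0]<.03)&(abs(q[...,1])<.1)&(q[...,2]>.01)&(q[...,2]<.2)
    P=q[m]
    for _ in range(3):
        c=P.mean(0); s=np.linalg.svd(P-c,full_matrices=False)[2][2]; s*=-np.sign(s[0]); P=P[abs((P-c)@s)<.004]
    print(n,"board plane n(crate)",s,"y",P[:,1].min(),P[:,1].max(),"z",P[:,2].min(),P[:,2].max(),"x at top",P[P[:,2].argmax()],len(P))
    m=(d>0)&(abs(q[...,0]+.095)<.03)&(abs(q[...,1])<.03)&(q[...,2]>.118)&(q[...,2]<.135)
    S=q[m]; 
    if len(S): cc=cv2.minEnclosingCircle(S[:,:2].astype(np.float32)); print("seal top",cc,np.percentile(S[:,2],90),"dist of centre",(np.array([*cc[0],.107])-c)@s)
    if n=="side": cv2.imwrite("pics/k.png",cv2.resize(im[90:230,170:370,::-1],(800,560),interpolation=2))
E
python3 k.py
```

```text
dp [[-0.01, -0.12, 0.04], [-0.01, -0.12, 0.04], [-0.01, -0.12, 0.04], [-0.01, -0.12, 0.04], [-0.01, -0.12, 0.04], [-0.01, -0.12, 0.05], [-0.0, -0.12, 0.04]]
turn [[0.0, -0.0, -0.0], [0.0, -0.0, -0.0], [0.0, -0.0, -0.0], [0.0, -0.0, -0.0], [0.0, -0.0, -0.0], [0.0, -0.0, -0.0], [0.0, -0.0, -0.0]]
end [0.4778 0.2564 0.0935] [[0.99, -0.14, 0.0], [-0.14, -0.99, -0.0], [0.0, 0.0, -1.0]]
[0.4772 0.248  0.0964] 22.9833 0.03357808451835479 26.258241534233093 [-0.0496  0.2925 -0.7285]
side [243 147  10  10  93] world [0.5818 0.2145 0.1107] tool [ 0.1083  0.0185 -0.0143] [ 0.0954  0.0087 -0.0266] [0.1217 0.0256 0.0022]
top [131 172   4  14  22] world [0.5848 0.2518 0.1187] tool [ 0.106  -0.0188 -0.0223] [ 0.0904 -0.0215 -0.026 ] [ 0.1226 -0.0159 -0.0187]
top [146 175   5  13  28] world [0.5787 0.2132 0.1167] tool [ 0.1053  0.0202 -0.0203] [ 0.0905  0.0119 -0.0261] [ 0.1211  0.0231 -0.0009]
top board plane n(crate) [-0.9575  0.0037  0.2883] y -0.07624645714085992 0.07544427553801906 z 0.01006400870746323 0.17968582203195768 x at top [0.0079 0.0055 0.1797] 1949
seal top ((-0.10066746920347214, -0.00953229982405901), 0.02762240543961525) 0.13021969020194707 dist of centre 0.08526707022316103
side board plane n(crate) [-0.9578 -0.0082  0.2875] y -0.07833822434152364 0.07713038409468143 z 0.010465404717705473 0.1770540126267264 x at top [ 0.01   -0.0516  0.1771] 718
seal top ((-0.09229826182126999, -0.01210644468665123), 0.022476382553577423) 0.12927401182945944 dist of centre 0.07942260535481961
```

View pics/k.png

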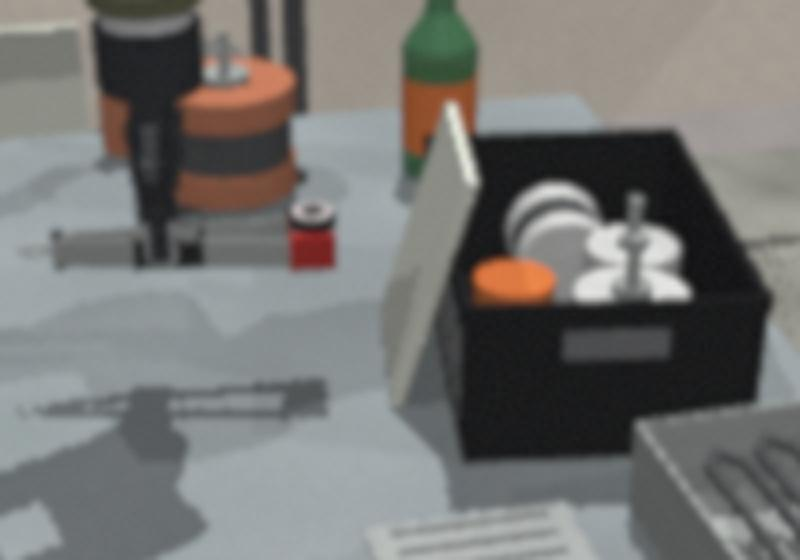

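The board leans squarely and is centred on the rim. The seal is upright in the jaws at (312,230), about 8 cm from the board and 8 mm off centre, so I'll shift it.

Emit:
move_arm(jaw=[2.5,2.5,2.5,2.5,2.5,2.5,2.5], dp=[[0,-0.3,0.1],[0,-0.4,0.1],[0,-0.2,0.1],[0,0,0],[0,0,0],[0,0,0],[0,0,0]], turn=[[0,0,0],[0,0,0],[0,0,0],[0,0,0],[0,0,0],[0,0,0],[0,0,0]])

```text
time_s: 23.77
position: [0.4786, 0.2574, 0.0934]
tool_rot: [[0.99, -0.14, 0.0], [-0.14, -0.99, -0.0], [0.0, 0.0, -1.0]]
ft_force: [0.3, -0.8, -2.9]
grip_width: 0.0334
gripper_force: 26.3
```

```bash
python3 g.py; python3 k.py | grep board; python3 -c "
from rig import ticket
print(ticket.close_job())"
```

```text
[0.4786 0.2574 0.0934] 23.7667 0.03335831466417848 26.257007718086243 [ 0.2502 -0.7508 -2.8927]
side [243 147  10   9  89] world [0.5833 0.2234 0.1074] tool [ 0.1084  0.0189 -0.0139] [ 0.0953  0.0042 -0.0249] [0.1218 0.0253 0.0001]
top [127 172   5  13  25] world [0.5856 0.2615 0.115 ] tool [ 0.1053 -0.0191 -0.0215] [ 0.0913 -0.0221 -0.025 ] [ 0.1215 -0.0159 -0.0187]
top [143 174   4  13  29] world [0.5821 0.2226 0.1144] tool [ 0.1074  0.0199 -0.0209] [ 0.0919  0.0141 -0.0255] [ 0.1222  0.0229 -0.0104]
top board plane n(crate) [-0.9574  0.0045  0.2889] y -0.07612090205836101 0.07576652387046437 z 0.010034759627534357 0.17980116683615596 x at top [ 0.0094 -0.0395  0.1798] 1965
side board plane n(crate) [-0.9574 -0.0079  0.2888] y -0.07655361222244078 0.07938078660502498 z 0.010013337156654568 0.17805176892154526 x at top [0.0145 0.019  0.1781] 719
the job is handed in; nothing more can be done
None
```

The job is handed in at about 24 s: the board leans squarely against the crate's front rim, and the tongs hold the seal upright about 8 cm in front of its middle, with the bearing and bush left where they were.

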